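# Reset the lamp unit through its guarded well

### The job

The lamp power unit on the cabinet has tripped. Push its sliding guard fully open with the fingertips, reach into the well underneath, press the sunken reset key fully down and hold it there for about two seconds, then let it spring up and push the guard fully closed again. Be gentle, do not press the two raised keys on the front of the unit, and leave the things standing around it where they are: nothing needs to be grasped or lifted.

Things in the scene. Friction and masses are not known exactly. Their poses are not given: they have to be found in the camera images.
- lamp_unit: Low grey and white lamp power unit, 140 (x) x 200 (y) x 60 (z) mm, fixed upright; place and yaw vary. Origin: centre of its underside; x to its back, y to its left, z up. On its flat top: a well under a sliding metal guard at the back left; along the front two raised round keys (x -42, y -55 and -10 mm) and a fixed dial (x -42, y 55, diameter 34, top at z 74 mm).
- well_mouth (a point): Centre of the well's mouth in the top of the unit, at unit x = 25, y = 40, z = 60 mm. The well is 34 mm along the unit's x and 54 mm along its y, with upright walls and 30 mm deep. Two rails stand along the guard's path, 6 mm above the top, their inner faces at 22 mm either side of the well's centre in x.
- reset_key_top (a point): Centre of the top of the sunken reset key, a round grey key of 18 mm diameter in the middle of the well; its top lies 22 mm below the mouth when up.
- reset_key (a joint): Travel of the reset key in m: 0 = up, 0.005 = fully down. Spring-loaded: about 2 N starts it, about 5 N holds it fully down; springs up when let go.
- guard (a joint): Sliding guard, m: 0 = closed over the well, 0.062 = fully open; opens along the unit's -y (to its right), with end stops. About 1.5 N of friction; stays where it is left. Starts closed or up to 0.015 ajar. A metal plate 43 (x) x 62 (y) x 3 mm lying on the unit's top.
- guard_fin (a point): Middle of the upper edge of the upright fin in the middle of the guard, moving with it. The fin is a plate 32 mm along the unit's x, 6 mm thick along y, rising 22 mm above the guard's plate to 85 mm above the work surface; push against its faces to slide the guard.
- front_key_right (a joint): Travel of the raised round key (18 mm diameter, 10 mm above the unit's top) at the front right of the unit, in m: 0 = up, 0.005 = down. Not to be pressed.
- front_key_left (a joint): Travel of the same kind of raised key at the front of the unit, 45 mm left of the other. Not to be pressed.
- eyepiece_can: Bystander: black round screw can, 37 mm diameter, 46 mm high, standing loose to the left of the unit. Origin: centre of its underside.
- coverslip_box: Bystander: small blue and white box, 30 x 30 x 20 mm, loose to the right of the unit. Origin: centre of its underside.
- loupe: Bystander: black focusing loupe, 35 mm diameter, 27 mm high, loose in front of the unit. Origin: centre of its underside.
- slide_pack: Bystander: small white and blue carton, 82 x 30 x 34 mm, loose behind the unit. Origin: centre of its underside.

How it is judged:
By the outcome, as a careful person would: the job done as asked, in the order asked, and still so for the second after the job is handed in, with the robot touching nothing.
It also fails if it takes over 58 s, if anything falls off the work surface, if the arm or the gripper's body presses on something with over 40 N, if the wrist force passes 120 N, or if a joint passes its speed limit or range.

### The arm

A 7-joint arm with a two-finger parallel gripper is mounted at the origin on a cart in front of the work surface, level with it; the furniture and walls round the work are solid. World frame = base frame: x ahead of the robot, y to its left, z up, the work surface at z = 0. Lengths are in m, angles in rad, forces in N, time in s.
With the tool pointing down it reaches from about 0.4 to 0.9 m from the base axis. Payload 5.5 kg.
Tool frame: the origin (TCP) lies on the centre line of the jaws, within the pads' length; the fingertips stand 14 mm ahead of it and the grasp point (between the pads) lies 5 mm behind it; z points along the fingers, y is the line along which they close (so a half turn about z gives the same grasp; the last joint's range is limited). The gripper opens to 92 mm and grips with 3 to 60 N. Pads are 19 mm wide; open, the fingers measure 130 mm over their backs; the gripper's body (75 mm by 190 mm) begins 47 mm behind the grasp point.
Start: joints at [1.39, 0.501, -0.427, 1.55, 0.221, 1.138, -0.21], TCP at [0.279, -0.587, 0.241] pointing down, gripper open.
Joint ranges: [-2.88, 2.88], [-0.31, 2.03], [-1.54, 1.56], [0.2, 2.42], [-1.41, 4.55], [0.19, 2.02], [-2.57, 2.57]. Speed limits (rad/s): [2.57, 2.57, 3.14, 3.14, 3.14, 3.14, 3.14].

### API

Orientations are given as a unit quaternion [w, x, y, z].
In Python, from plant import * gives the robot as it stands. The module is installed in compiled form; this text tells all that it offers.
- The arm moves only by the shell command python3 -m inch 'ROWS'. ROWS is JSON, a list of rows, each a list of 3 entries, a list of its own where there are three numbers: the turn, a rotation vector about the tool's x, y, z in rad, then the shift along the tool's x, y, z in mm, then the closure, from 0 (fully open) to 1 (shut). A call has 1 to 10 rows; each row shifts and turns the commanded pose from where the row before left it, along the tool's axes as they then stand; what a row does not reach is not made up. A row lasts 1/12 s, in which the tool goes at most 41.7 mm and 7.16 degrees, less where a joint would pass 70% of its speed; a pose out of reach is approached as far as the arm can. A call with a gripper value outside its range is refused whole. The fingers move at their own pace and stop on an object; the grip force is fixed at half the most. Time passes only in rows, so rows that do not move let the fingers close. It gives the time, the measured TCP pose, the force, the opening and the grip force at its end, in the units of the state.
- get_obs(): the state, without advancing time (a new reading comes with each control period).
- get_image(name): name is "scene" or "top" or "wrist"; returns the picture (400x640x3 uint8, red, green, blue); there is no depth.
- camera_model(name): a dict with "fx", "fy", "cx", "cy" (pixels), "R" (3x3) and "t" (3): a world point X has camera coordinates R X + t. Camera axes: x right, y down, z forward; pixel columns grow to the right and rows downward; lengths in m; the calibration is good to about 2 mm. A picture is of the moment at which its call begins: read the wrist's pose just before it. camera_model takes no time and is no camera call; for the wrist camera it gives the pose at the moment of the call.
- close_job(): hands the job in; it is judged then, once.
The state is a dict: "time": time; "joint_positions": joint angles; "joint_vel": joint speeds; "effort": joint torques, N m; "tool_pos": TCP position; "tool_rot": TCP orientation; "wrist_force": force on the tool from outside, world axes, zero at the start; "ft_torque": the same for the moment, N m; "grip_width": finger opening in m; "gripper_force": force on a finger pad.
Only numpy, scipy, OpenCV 4.12 (cv2) and the standard library are available. Lean on these libraries where they do the work, as an engineer would, in place of code of your own. Each camera call takes 0.05 s, during which the arm holds its last target. There are 200 camera calls.

## Working session

There is one attempt and no reset: what is moved stays moved. The work goes in short steps, Python scripts to look and compute and a shell command to move; the robot and the scene stay as the last step left them, time stands still between calls to the robot, and variables do not carry over. Pictures are saved under pics/ and viewed, at most 10 in all, crops included, and the job is handed in when it is done.

```bash
mkdir -p pics
python3 - <<'E'
from plant import *
import cv2,numpy as np
o=get_obs();print(o)
for n in("top","scene"):
    cv2.imwrite(f"pics/{n}0.png",get_image(n)[:,:,::-1]);c=camera_model(n);print(n,c)
c=camera_model("wrist");print(c)
E
```

```text
{'time': 0.0, 'joint_positions': array([ 1.39020099,  0.50188543, -0.42682858,  1.55146844,  0.22078414,
        1.13826956, -0.21028909]), 'joint_vel': array([ 1.29084941e-03, -8.04140217e-05,  2.00434188e-03,  6.13497042e-04,
        2.29419344e-03,  2.93270775e-04,  1.91616556e-04]), 'effort': array([-1.05466857e-03, -5.66602778e+01, -5.81587091e+00, -2.79113048e+01,
       -6.85408269e-02,  3.09590588e-02,  1.53998781e-04]), 'tool_pos': array([ 0.27878669, -0.58642474,  0.23965038]), 'tool_rot': array([-9.73095144e-04,  9.75470573e-01,  2.20127662e-01, -1.62379511e-04]), 'wrist_force': array([0.68314865, 0.44257452, 0.13661735]), 'ft_torque': array([0.00763365, 0.01714468, 0.014072  ]), 'gripper_force': 0.0, 'grip_width': 0.09192124309971757}
top {'fx': 458.62362687226755, 'fy': 458.62362687226755, 'cx': 318.8975396063898, 'cy': 205.80385136893668, 'R': array([[ 4.37285463e-04, -9.99984667e-01,  5.52042736e-03],
       [-9.97250732e-01, -8.45139543e-04, -7.40963172e-02],
       [ 7.40998466e-02, -5.47284898e-03, -9.97235810e-01]]), 't': array([0.02800073, 0.54983053, 0.89600804])}
scene {'fx': 419.3949284312233, 'fy': 419.3949284312233, 'cx': 315.6756409242187, 'cy': 197.57273019296545, 'R': array([[ 0.63153438, -0.77518598, -0.01584395],
       [-0.57411774, -0.45379725, -0.68151073],
       [ 0.52110762,  0.43949375, -0.73163659]]), 't': array([-0.31099338,  0.3688859 ,  0.59044448])}
{'fx': 339.25253865445194, 'fy': 339.25253865445194, 'cx': 324.5159548431464, 'cy': 201.2075981528387, 'R': array([[ 4.30373113e-01, -9.02651037e-01, -2.98874226e-04],
       [-8.73707795e-01, -4.16656453e-01,  2.51061923e-01],
       [-2.26745833e-01, -1.07789173e-01, -9.67970982e-01]]), 't': array([-0.65003859, -0.03163803,  0.38970334])}
```

View pics/top0.png

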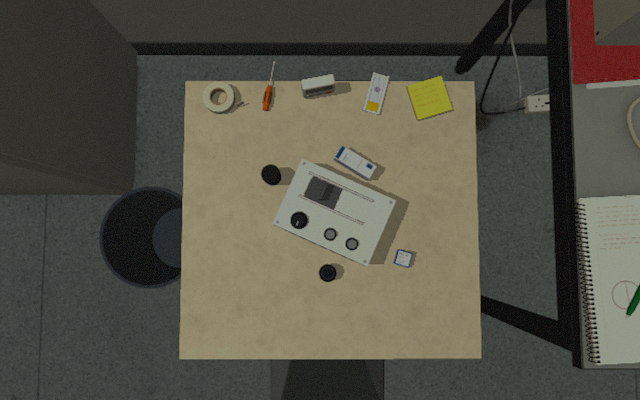

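View pics/scene0.png

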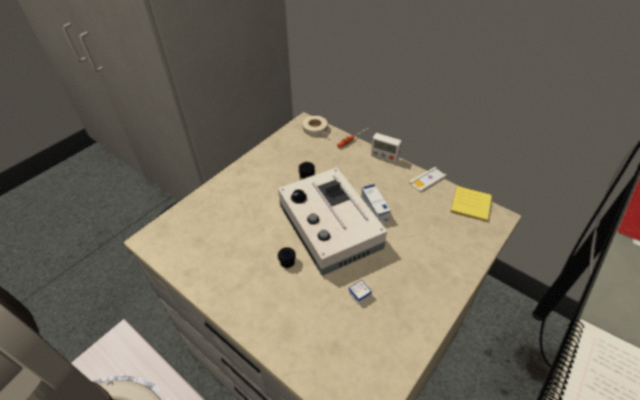

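The top view shows the unit at about (336,212), with corners near (304,160), (398,198), (369,265) and (274,223). The guard is at (323,192), the dial at (299,220) and the keys at (330,234) and (351,243). The scene view confirms this. The can, loupe, box and carton stand around the unit. Next I'll measure the pose.

```bash
cat > h.py <<'E'
from plant import *
import cv2,numpy as np
from scipy.spatial.transform import Rotation as Ro
def ray(c,uv,z):
    d=c["R"].T@np.array([(uv[0]-c["cx"])/c["fx"],(uv[1]-c["cy"])/c["fy"],1]);p=-c["R"].T@c["t"]
    return p+d*(z-p[2])/d[2]
def proj(c,X):
    q=c["R"]@np.array(X)+c["t"];return np.array([c["fx"]*q[0]/q[2]+c["cx"],c["fy"]*q[1]/q[2]+c["cy"]])
def tool():
    o=get_obs();q=o["tool_rot"];return o,o["tool_pos"],Ro.from_quat([q[1],q[2],q[3],q[0]]).as_matrix()
E
python3 - <<'E'
from h import *
im=cv2.imread("pics/top0.png");c=camera_model("top")
hsv=cv2.cvtColor(im,cv2.COLOR_BGR2HSV)
m=((hsv[...,1]<45)&(hsv[...,2]>120)).astype(np.uint8)*255
m[:, :260]=0;m[:,420:]=0;m[:145]=0;m[290:]=0
m=cv2.morphologyEx(m,cv2.MORPH_OPEN,np.ones((3,3)))
cs=cv2.findContours(m,0,2)[0];k=max(cs,key=cv2.contourArea)
b=cv2.boxPoints(cv2.minAreaRect(k));print(b)
P=np.array([ray(c,p,.06) for p in b])[:,:2]
print(P,np.linalg.norm(P-np.roll(P,-1,0),axis=1),P.mean(0))
e=[(P[(i+1)%4]-P[i]) for i in range(4)]
l=max(e,key=lambda v:np.linalg.norm(v)*(v[1]>0));y=l/np.linalg.norm(l);x=np.array([y[1],-y[0]])
print("yaw",np.degrees(np.arctan2(x[1],x[0])))
o=P.mean(0)
for n,uv,z in(("kl",(330,234),.07),("kr",(351,243),.07),("dial",(299,220),.074)):
    d=ray(c,uv,z)[:2]-o;print(n,d@x*1e3,d@y*1e3)
E
python3 -m inch '[[[0,0,0.12],[0,0,0],1],[[0,0,0.12],[0,0,0],1],[[0,0,0.12],[0,0,0],1],[[0,0,0.12],[0,0,0],1],[[0,0,0.12],[0,0,0],1],[[0,0,0.12],[0,0,0],1],[[0,0,0.12],[0,0,0],1]]'
```

```text
[[271.25067 223.65392]
 [300.76825 157.43886]
 [396.29163 200.02156]
 [366.77405 266.23663]]
[[ 0.51269555  0.119308  ]
 [ 0.64023785  0.0635283 ]
 [ 0.55809225 -0.11962179]
 [ 0.43217823 -0.0621482 ]] [0.13920637 0.20072831 0.13841081 0.19851798] [5.35800971e-01 2.66576725e-04]
yaw -23.928233521760536
kl -42.18645546835376 -10.56649243281397
kr -41.60057173545777 -53.45207903630108
dial -41.92159362797659 53.27112631319105
time: 0.68
tool_pos: [0.2791, -0.5864, 0.24]
tool_rot: [-0.001, 0.98, -0.2, -0.0]
wrist_force: [-0.7, 0.4, 0.1]
grip_width: 0.0501
gripper_force: 0.0
```

```bash
python3 -m inch '[[[0,0,0.015],[0,-30,0],1],[[0,0,0],[0,-36,0],1],[[0,0,0],[0,-36,0],1],[[0,0,0],[0,-36,0],1],[[0,0,0],[0,-36,0],1],[[0,0,0],[0,-36,0],1],[[0,0,0],[0,-36,0],1],[[0,0,0],[0,-36,0],1],[[0,0,0],[0,-36,0],1],[[0,0,0],[0,-36,0],1]]'; python3 -m inch '[[[0,0,0],[0,-36,0],1],[[0,0,0],[0,-36,0],1],[[0,0,0],[0,-36,0],1],[[0,0,0],[0,-36,0],1],[[0,0,0],[0,-36,0],1],[[0,0,0],[0,-36,0],1],[[0,0,0],[0,-36,0],1],[[0,0,0],[0,-30,0],1],[[0,0,0],[0,-20,0],1],[[0,0,0],[0,0,0],1]]'
python3 - <<'E'
from h import *
o,p,R=tool();c=camera_model("wrist");im=get_image("wrist");cv2.imwrite("pics/w1.png",im[:,:,::-1])
O=np.array([.5358,.0003]);print(p,R)
a=np.radians(-23.9);x=np.array([np.cos(a),np.sin(a)]);y=np.array([-x[1],x[0]]);d=p[:2]-O
print("unit",d@x,d@y)
for u,v,z in((25,40,.06),(25,40,.085),(-42,55,.074),(-42,-10,.07),(-42,-55,.07)):
    X=O+x*u/1e3+y*v/1e3;print(u,v,proj(c,[*X,z]))
E
```

```text
time: 1.52
tool_pos: [0.4203, -0.2605, 0.2406]
tool_rot: [0.0, 0.979, -0.204, -0.0]
wrist_force: [0.3, 0.0, 0.2]
grip_width: 0.0006
gripper_force: 0.0
time: 2.35
tool_pos: [0.5419, 0.0205, 0.2408]
tool_rot: [-0.002, 0.98, -0.201, 0.0]
wrist_force: [0.6, 0.3, 1.1]
grip_width: 0.0001
gripper_force: 0.0
[0.54185275 0.02051452 0.24079067] [[ 9.19566828e-01 -3.92932334e-01  1.01514554e-03]
 [-3.92933437e-01 -9.19560616e-01  3.40407775e-03]
 [-4.04084362e-04 -3.52916161e-03 -9.99993691e-01]]
unit -0.0026559969089745097 0.020933428767784937
25 40 [305.65210251 156.65979051]
25 40 [304.07440445 160.12669576]
-42 55 [289.33314943 227.39562216]
-42 -10 [356.01228363 227.02521467]
-42 -55 [401.86308232 227.68637978]
```

View pics/w1.png

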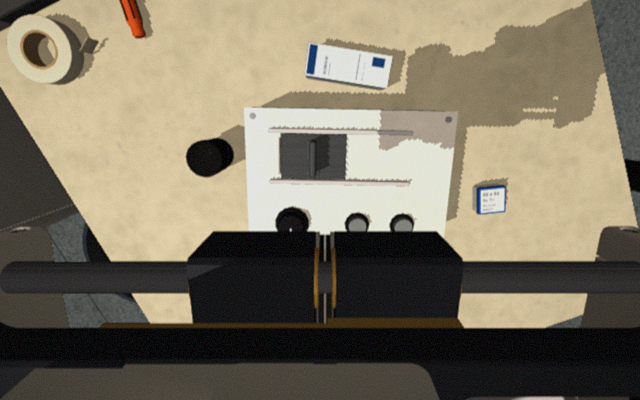

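The wrist view shows the guard plate at columns 279–346, rows 133–181, with the fin near column 313. The predicted closed centre is column 305, so the guard is slightly ajar. The keys are at (357,224) and (402,224). Before going down I'll check the finger geometry.

Run:
```python
from h import *
o,p,R=tool();c=camera_model("wrist");s=camera_model("scene")
for t in((9.5,0,14),(-9.5,0,14),(0,19,14),(0,-19,14),(37,95,-52)):
    X=p+R@(np.array(t)/1e3);print(t,proj(c,X),proj(s,X))
a,b=proj(s,p).astype(int)
im=get_image("scene")[b-110:b+70,a-120:a+120,::-1]
cv2.imwrite("pics/s1.png",cv2.resize(im,None,fx=3,fy=3,interpolation=2));print(a,b)
O=np.array([.5358,.0003]);an=np.radians(-23.9);x=np.array([np.cos(an),np.sin(an)]);y=np.array([-x[1],x[0]])
for n,uv,z in(("plateL",(279,157),.063),("plateR",(346,157),.063),("plate top",(312,133),.063),("plate bot",(312,180),.063),("fin",(314,155),.085),("kl",(357,222),.07),("kr",(402,222),.07),("cBL",(245,108),.06),("cBR",(457,112),.06)):
    d=ray(c,uv,z)[:2]-O;print(n,d@x*1e3,d@y*1e3)
```

```text
(9.5, 0, 14) [324.757806   235.16803144] [328.45635317 134.83155197]
(-9.5, 0, 14) [324.71139306 270.20318758] [318.63421222 138.2109869 ]
(0, 19, 14) [362.38473924 252.94674289] [328.94102395 142.81642564]
(0, -19, 14) [287.07114528 252.91025772] [318.36075602 130.4131445 ]
(37, 95, -52) [653.64166777 224.79962229] [376.08214565 129.48458399]
323 129
plateL 25.23478905007371 61.61530972553256
plateR 26.00856078467894 -2.040723911844806
plate top 48.00724746736762 30.327667337618237
plate bot 3.3996170488687993 30.197869990304845
fin 30.15422263329905 27.7232461459413
kl -36.40007243245803 -14.105355551014666
kr -35.86649126705624 -58.042313851325645
cBL 69.80521785181031 92.5032685929852
cBR 68.61571734313749 -104.0840827843403
```

View pics/s1.png

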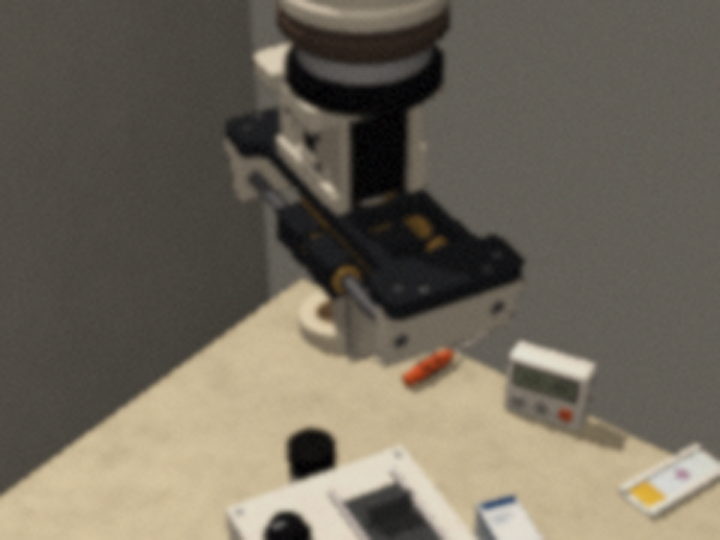

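The crop shows slim closed fingers under the carriage, well clear of the unit, with the can, dial and guard visible below. I'll move to the left of the fin and look again once the arm has settled.

```bash
python3 -m inch '[[[0,0,0.013],[14,-26,20],1],[[0,0,0],[14,-25,20],1],[[0,0,0],[0,0,0],1],[[0,0,0],[0,0,0],1],[[0,0,0],[0,0,0],1],[[0,0,0],[0,0,0],1]]'
cat > look.py <<'E'
import sys
from h import *
O=np.array([.5358,.0003]);an=np.radians(-23.9);x=np.array([np.cos(an),np.sin(an)]);y=np.array([-x[1],x[0]])
def st():
    o,p,R=tool();d=p[:2]-O
    print("t",round(o["time"],2),"unit xyz mm",np.round([d@x*1e3,d@y*1e3,p[2]*1e3],1),"yaw",np.degrees(np.arctan2(R[1,0],R[0,0])).round(2),"F",o["wrist_force"].round(1),"tilt",R[:2,2].round(4))
def m(c,uv,z):
    d=ray(c,uv,z)[:2]-O;return np.round([d@x*1e3,d@y*1e3],1)
if __name__=="__main__":
    st();c=camera_model("wrist");cv2.imwrite(f"pics/{sys.argv[1]}.png",get_image("wrist")[:,:,::-1]);st()
    np.savez("c_"+sys.argv[1],**c)
E
python3 look.py w2
```

```text
time: 2.95
tool_pos: [0.5869, 0.0479, 0.2015]
tool_rot: [0.001, 0.977, -0.211, 0.0]
wrist_force: [-0.3, -0.3, 0.0]
grip_width: 0.0008
gripper_force: 0.0
t 2.95 unit xyz mm [ 27.4  64.2 201.5] yaw -24.42 F [-0.3 -0.3  0. ] tilt [ 0.0006 -0.0012]
t 3.0 unit xyz mm [ 27.5  64.4 201.8] yaw -24.42 F [0.5 0.1 0.1] tilt [ 0.0013 -0.0012]
```

View pics/w2.png

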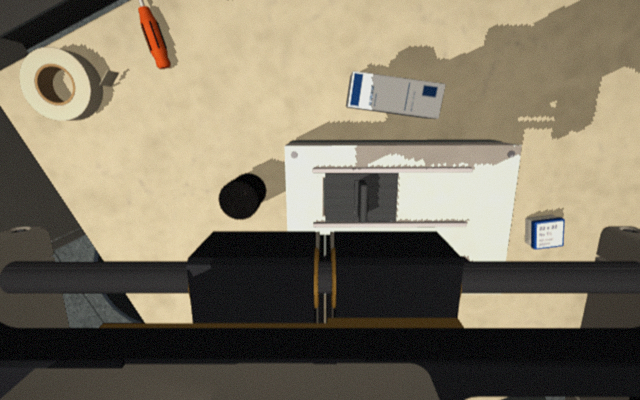

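The wrist view shows the unit's back corners at (286,145) and (521,148). The plate is at columns 325–398, rows 173–222. The fin's upper edge is near columns 360–366, row 200.

Run:
```python
from look import *
c=dict(np.load("c_w2.npz"))
for n,uv,z in(("BL",(286,145),.06),("BR",(521,148),.06),("pl",(325,198),.063),("pr",(398,198),.063),("pt",(362,173),.063),("pb",(362,222),.063),("fin",(363,200),.085),("railL",(314,170),.066),("railR",(473,170),.066)): print(n,m(c,uv,z))
im=cv2.imread("pics/w2.png",0);print(im[200,318:404].tolist());print(im[185,318:404].tolist())
```

```text
BL [70.5 95.9]
BR [  66.4 -101.3]
pl [25.2 63.6]
pr [24.7  0.7]
pt [46.8 32.2]
pb [ 3.3 31.3]
fin [28.8 33.4]
railL [50.1 72.6]
railR [ 49.  -60.2]
[230, 230, 230, 233, 195, 121, 86, 76, 75, 76, 72, 76, 74, 74, 76, 70, 75, 75, 76, 79, 79, 75, 75, 76, 74, 73, 72, 75, 70, 73, 74, 76, 67, 70, 77, 71, 68, 64, 75, 68, 37, 27, 48, 74, 77, 85, 74, 76, 49, 39, 38, 43, 48, 46, 47, 48, 47, 42, 41, 51, 63, 71, 78, 74, 76, 73, 75, 74, 70, 71, 77, 72, 74, 73, 68, 70, 70, 68, 111, 204, 234, 234, 229, 229, 229, 229]
[229, 229, 231, 234, 201, 115, 78, 69, 78, 73, 70, 68, 74, 72, 71, 71, 73, 68, 70, 72, 72, 71, 76, 69, 72, 70, 70, 74, 65, 73, 71, 73, 71, 71, 73, 63, 52, 69, 76, 71, 52, 29, 30, 46, 55, 58, 53, 52, 48, 41, 46, 45, 50, 43, 45, 41, 46, 44, 38, 43, 41, 50, 67, 71, 70, 76, 71, 74, 72, 71, 63, 71, 65, 70, 69, 73, 71, 68, 71, 132, 210, 195, 222, 229, 229, 229]
```

```bash
python3 -m inch '[[[0,0,-0.008],[-1,-1,30],1],[[0,0,0],[-1,-1,30],1],[[0,0,0],[0,0,25],1],[[0,0,0],[0,0,20],1],[[0,0,0],[0,0,8],1],[[0,0,0],[0,0,5],1],[[0,0,0],[0,0,0],1],[[0,0,0],[0,0,0],1],[[0,0,0],[0,0,0],1]]'; python3 -c "
from look import *
st()"
```

```text
time: 3.75
tool_pos: [0.5874, 0.0524, 0.0844]
tool_rot: [-0.0, 0.978, -0.207, 0.001]
wrist_force: [-0.0, 0.5, 0.2]
grip_width: 0.0001
gripper_force: 0.0
t 3.75 unit xyz mm [26.1 68.6 84.4] yaw -23.86 F [-0.   0.5  0.2] tilt [0.0029 0.    ]
```

```bash
python3 -m inch '[[[0,0,0],[0,3,0],1],[[0,0,0],[0,4,0],1],[[0,0,0],[0,4,0],1],[[0,0,0],[0,4,0],1],[[0,0,0],[0,4,0],1],[[0,0,0],[0,4,0],1],[[0,0,0],[0,4,0],1],[[0,0,0],[0,4,0],1],[[0,0,0],[0,4,0],1],[[0,0,0],[0,4,0],1]]'; python3 -c "
from look import *
st()"; python3 -m inch '[[[0,0,0],[0,4,0],1],[[0,0,0],[0,4,0],1],[[0,0,0],[0,4,0],1],[[0,0,0],[0,3,0],1],[[0,0,0],[0,2,0],1],[[0,0,0],[0,0,0],1]]'; python3 -c "
from look import *
st()"
```

```text
time: 4.58
tool_pos: [0.5704, 0.0165, 0.0829]
tool_rot: [-0.0, 0.978, -0.207, 0.0]
wrist_force: [0.5, 1.6, 2.2]
grip_width: 0.0
gripper_force: 0.9
t 4.58 unit xyz mm [25.1 28.8 82.9] yaw -23.84 F [0.5 1.6 2.2] tilt [0.0004 0.0002]
time: 5.08
tool_pos: [0.5631, 0.0003, 0.0826]
tool_rot: [0.0, 0.978, -0.207, -0.0]
wrist_force: [-0.2, -0.9, 0.0]
grip_width: 0.0006
gripper_force: 0.0
t 5.08 unit xyz mm [25.  11.1 82.6] yaw -23.89 F [-0.2 -0.9  0. ] tilt [-0.0006 -0.0005]
```

```bash
python3 -m inch '[[[0,0,0],[0,3,0],1],[[0,0,0],[0,3,0],1],[[0,0,0],[0,2,0],1],[[0,0,0],[0,2,0],1],[[0,0,0],[0,1,0],1],[[0,0,0],[0,1,0],1]]'; python3 -m inch '[[[0,0,0],[0,1,0],1],[[0,0,0],[0,1,0],1],[[0,0,0],[0,0,0],1]]';python3 look.py w3
```

```text
time: 5.58
tool_pos: [0.5585, -0.0099, 0.0826]
tool_rot: [0.0, 0.978, -0.207, -0.0]
wrist_force: [1.0, 1.0, -0.4]
grip_width: 0.0002
gripper_force: 0.7
time: 5.83
tool_pos: [0.5576, -0.0119, 0.0826]
tool_rot: [0.0, 0.978, -0.207, -0.0]
wrist_force: [-0.7, 1.2, -1.5]
grip_width: 0.0002
gripper_force: 0.5
t 5.83 unit xyz mm [24.9 -2.3 82.6] yaw -23.85 F [-0.7  1.2 -1.5] tilt [-0.0004 -0.0001]
t 5.88 unit xyz mm [24.9 -2.2 82.7] yaw -23.85 F [ 0.3  2.1 -0.4] tilt [-0.0004 -0.0002]
```

View pics/w3.png

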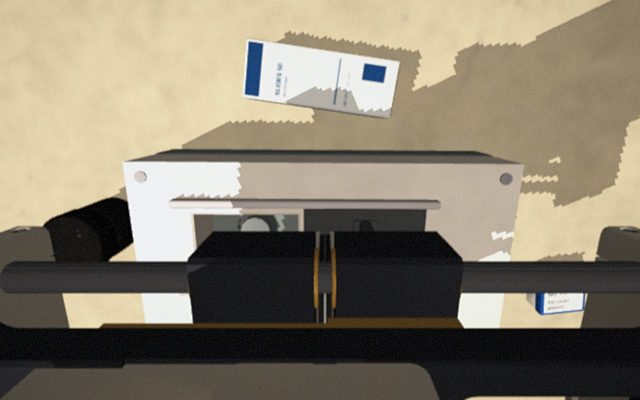

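The well is exposed at columns 195–303, with the key visible at (257,222). The plate spans 304–427 and the unit's back corners are at (124,162) and (523,164).

Run:
```python
from look import *
c=dict(np.load("c_w3.npz"))
for n,uv,z in(("BL",(124,162),.06),("BR",(523,164),.06),("wellL",(195,220),.06),("pl",(303,220),.063),("pr",(427,220),.063),("key",(257,222),.038),("rL",(170,203),.066),("rR",(440,205),.066)): print(n,m(c,uv,z))
im=cv2.imread("pics/w3.png",0);print(im[222,185:240].tolist());print(im[222,285:310].tolist(), im[222,415:440].tolist())
```

```text
BL [69.5 97.3]
BR [  68.8 -100.8]
wellL [39.4 64.9]
pl [40.5  8.8]
pr [ 40.5 -54.3]
key [31.2 37.4]
rL [50.1 74. ]
rR [ 49.3 -59.2]
[239, 239, 241, 239, 239, 240, 230, 228, 213, 127, 81, 85, 86, 89, 92, 89, 90, 92, 87, 89, 86, 88, 92, 92, 90, 80, 88, 86, 93, 95, 92, 95, 96, 95, 95, 93, 98, 98, 97, 93, 94, 93, 100, 93, 98, 98, 99, 96, 95, 94, 94, 94, 90, 78, 80]
[85, 89, 92, 96, 95, 92, 93, 87, 89, 87, 92, 85, 95, 134, 153, 174, 178, 175, 136, 64, 48, 45, 50, 50, 56] [53, 50, 49, 53, 51, 56, 53, 55, 50, 49, 108, 171, 185, 184, 177, 181, 178, 178, 175, 177, 177, 176, 180, 179, 180]
```

```bash
for i in 1 2; do python3 -c "pass"; done; python3 -m inch '[[[0,0,0],[0,1,0],1],[[0,0,0],[0,1,0],1],[[0,0,0],[0,0,0],1]]'; python3 -c "
from look import *
st()"; python3 -m inch '[[[0,0,0],[0,1,0],1],[[0,0,0],[0,0,0],1]]'; python3 -c "
from look import *
st()"
```

```text
time: 6.13
tool_pos: [0.5572, -0.0128, 0.0827]
tool_rot: [-0.0, 0.978, -0.206, 0.0]
wrist_force: [1.3, 3.4, -3.1]
grip_width: 0.0008
gripper_force: 1.6
t 6.13 unit xyz mm [24.9 -3.3 82.7] yaw -23.82 F [ 1.3  3.4 -3.1] tilt [0.0005 0.0009]
time: 6.3
tool_pos: [0.5571, -0.0129, 0.0828]
tool_rot: [-0.001, 0.979, -0.206, 0.0]
wrist_force: [2.8, 6.0, -2.9]
grip_width: 0.0003
gripper_force: 2.7
t 6.3 unit xyz mm [24.9 -3.4 82.8] yaw -23.79 F [ 2.8  6.  -2.9] tilt [0.0013 0.0019]
```

```bash
python3 -m inch '[[[0,0,0],[0,-4,0],1],[[0,0,0],[0,-8,-2],1],[[0,0,0],[0,-9,0],1],[[0,0,0],[0,-9,0],1],[[0,0,0],[0,-8,0],1],[[0,0,0],[0,-6,0],1],[[0,0,0],[0,0,0],1],[[0,0,0],[0,0,0],1],[[0,0,0],[0,0,0],1]]'; python3 -c "
from look import *
st()"; python3 look.py w4
```

```text
time: 7.05
tool_pos: [0.5742, 0.0255, 0.0845]
tool_rot: [0.0, 0.978, -0.207, -0.0]
wrist_force: [-0.3, 0.1, 0.1]
grip_width: 0.0005
gripper_force: 0.0
t 7.05 unit xyz mm [24.9 38.6 84.5] yaw -23.85 F [-0.3  0.1  0.1] tilt [-0.0006 -0.0005]
t 7.05 unit xyz mm [24.9 38.6 84.5] yaw -23.85 F [-0.3  0.1  0.1] tilt [-0.0006 -0.0005]
t 7.1 unit xyz mm [25.  38.3 84.5] yaw -23.87 F [-0.5  0.8 -0.4] tilt [-0.0006 -0.0006]
```

View pics/w4.png

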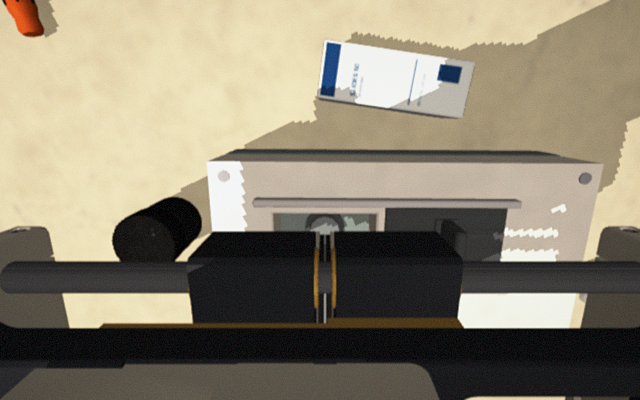

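The well spans columns 274–378 and is centred under the fingers at column 325. The key is at column 326. I'll descend.

```bash
python3 -m inch '[[[0,0,0],[0,0,5],1],[[0,0,0],[0,0,6],1],[[0,0,0],[0,0,6],1],[[0,0,0],[0,0,6],1],[[0,0,0],[0,0,4],1],[[0,0,0],[0,0,2],1],[[0,0,0],[0,0,0],1]]'; python3 -c "
from look import *
st()";  python3 -m inch '[[[0,0,0],[0,0,1.5],1],[[0,0,0],[0,0,1.5],1],[[0,0,0],[0,0,1.5],1],[[0,0,0],[0,0,1.5],1],[[0,0,0],[0,0,0],1]]'; python3 -c "
from look import *
st()"
```

```text
time: 7.68
tool_pos: [0.5739, 0.0259, 0.0549]
tool_rot: [0.0, 0.978, -0.207, -0.001]
wrist_force: [-1.1, 0.6, 0.1]
grip_width: 0.0002
gripper_force: 0.0
t 7.68 unit xyz mm [24.5 38.8 54.9] yaw -23.84 F [-1.1  0.6  0.1] tilt [-0.0013  0.0001]
time: 8.1
tool_pos: [0.5748, 0.026, 0.05]
tool_rot: [-0.0, 0.978, -0.207, 0.0]
wrist_force: [-1.0, -0.1, 2.6]
grip_width: 0.0005
gripper_force: 1.6
t 8.1 unit xyz mm [25.2 39.2 50. ] yaw -23.84 F [-1.  -0.1  2.6] tilt [0.0007 0.    ]
```

```bash
python3 -m inch '[[[0,0,0],[0,0,1],1],[[0,0,0],[0,0,1],1],[[0,0,0],[0,0,1],1],[[0,0,0],[0,0,1],1],[[0,0,0],[0,0,0],1]]'; python3 -m inch '[[[0,0,0],[0,0,1],1],[[0,0,0],[0,0,0.5],1],[[0,0,0],[0,0,0],1]]'
```

```text
time: 8.52
tool_pos: [0.5748, 0.0259, 0.0472]
tool_rot: [0.0, 0.978, -0.207, 0.0]
wrist_force: [-3.5, -0.8, 15.6]
grip_width: 0.0001
gripper_force: 7.3
time: 8.77
tool_pos: [0.5749, 0.0259, 0.0469]
tool_rot: [0.001, 0.978, -0.207, 0.001]
wrist_force: [-7.8, -1.3, 26.1]
grip_width: 0.0005
gripper_force: 13.0
```

The key has bottomed out (TCP z is 47 mm, as expected). I'll ease off a little and hold.

```bash
python3 -m inch '[[[0,0,0],[0,0,-1],1],[[0,0,0],[0,0,0],1],[[0,0,0],[0,0,0],1],[[0,0,0],[0,0,0],1],[[0,0,0],[0,0,0],1],[[0,0,0],[0,0,0],1],[[0,0,0],[0,0,0],1],[[0,0,0],[0,0,0],1],[[0,0,0],[0,0,0],1],[[0,0,0],[0,0,0],1]]';python3 -m inch '[[[0,0,0],[0,0,0],1],[[0,0,0],[0,0,0],1],[[0,0,0],[0,0,0],1],[[0,0,0],[0,0,0],1],[[0,0,0],[0,0,0],1],[[0,0,0],[0,0,0],1],[[0,0,0],[0,0,0],1],[[0,0,0],[0,0,0],1],[[0,0,0],[0,0,0],1],[[0,0,0],[0,0,0],1]]'
```

```text
time: 9.6
tool_pos: [0.5749, 0.026, 0.0471]
tool_rot: [0.0, 0.978, -0.207, 0.001]
wrist_force: [-5.2, -1.2, 18.1]
grip_width: 0.0001
gripper_force: 9.3
time: 10.43
tool_pos: [0.5748, 0.026, 0.0471]
tool_rot: [0.0, 0.978, -0.207, 0.001]
wrist_force: [-5.5, -0.6, 19.4]
grip_width: 0.0006
gripper_force: 9.3
```

```bash
python3 -m inch '[[[0,0,0],[0,0,-2],1],[[0,0,0],[0,0,-5],1],[[0,0,0],[0,0,-10],1],[[0,0,0],[0,0,-15],1],[[0,0,0],[0,0,-18],1],[[0,0,0],[0,0,-16],1],[[0,0,0],[0,0,0],1],[[0,0,0],[0,0,0],1]]'; python3 -m inch '[[[0,0,0],[0,12,0],1],[[0,0,0],[0,18,0],1],[[0,0,0],[0,20,0],1],[[0,0,0],[0,20,0],1],[[0,0,0],[0,18,0],1],[[0,0,0],[0,10,0],1],[[0,0,0],[0,0,0],1],[[0,0,0],[0,0,0],1],[[0,0,0],[0,0,0],1]]'; python3 -c "
from look import *
st()"; python3 look.py w5
```

```text
time: 11.1
tool_pos: [0.575, 0.0257, 0.1121]
tool_rot: [-0.0, 0.978, -0.207, 0.001]
wrist_force: [0.3, -0.7, -0.7]
grip_width: 0.0005
gripper_force: 0.0
time: 11.85
tool_pos: [0.535, -0.0626, 0.1111]
tool_rot: [-0.0, 0.979, -0.206, -0.0]
wrist_force: [-0.0, 0.0, 0.8]
grip_width: 0.0004
gripper_force: 0.0
t 11.85 unit xyz mm [ 24.8 -57.9 111.1] yaw -23.79 F [-0.   0.   0.8] tilt [0.0002 0.001 ]
t 11.85 unit xyz mm [ 24.8 -57.9 111.1] yaw -23.79 F [-0.   0.   0.8] tilt [0.0002 0.001 ]
t 11.9 unit xyz mm [ 24.9 -57.5 111.2] yaw -23.75 F [-0.3  0.1  0.1] tilt [0.0004 0.001 ]
```

View pics/w5.png

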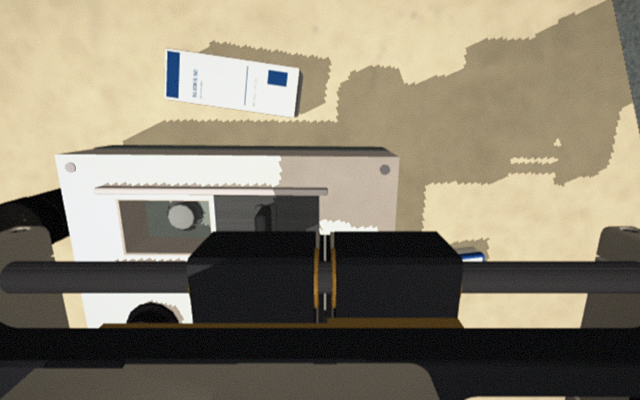

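The key is up at (183,216). The guard plate is at columns 214–320 and the fin near column 265, so the fingers at 325 are clear of it to the right. I'll descend and push the guard closed.

```bash
python3 -m inch '[[[0,0,0],[0,0,9],1],[[0,0,0],[0,0,10],1],[[0,0,0],[0,0,7],1],[[0,0,0],[0,0,2],1],[[0,0,0],[0,0,0],1],[[0,0,0],[0,0,0],1]]'; python3 -m inch '[[[0,0,0],[0,-3,0],1],[[0,0,0],[0,-4,0],1],[[0,0,0],[0,-4,0],1],[[0,0,0],[0,-4,0],1],[[0,0,0],[0,-4,0],1],[[0,0,0],[0,-4,0],1],[[0,0,0],[0,-4,0],1],[[0,0,0],[0,-4,0],1],[[0,0,0],[0,-4,0],1],[[0,0,0],[0,-4,0],1]]';  python3 -m inch '[[[0,0,0],[0,-4,0],1],[[0,0,0],[0,-4,0],1],[[0,0,0],[0,-4,0],1],[[0,0,0],[0,-4,0],1],[[0,0,0],[0,-4,0],1],[[0,0,0],[0,-4,0],1],[[0,0,0],[0,-3,0],1],[[0,0,0],[0,-2,0],1],[[0,0,0],[0,0,0],1]]'; python3 -c "
from look import *
st()"
```

```text
time: 12.4
tool_pos: [0.5347, -0.0635, 0.0828]
tool_rot: [-0.0, 0.978, -0.206, -0.0]
wrist_force: [0.2, 0.0, 1.1]
grip_width: 0.0005
gripper_force: 0.0
time: 13.23
tool_pos: [0.5509, -0.028, 0.0833]
tool_rot: [0.0, 0.978, -0.207, 0.0]
wrist_force: [-0.5, -2.9, 0.8]
grip_width: 0.0005
gripper_force: 0.9
time: 13.98
tool_pos: [0.5623, -0.0007, 0.0831]
tool_rot: [-0.0, 0.979, -0.206, -0.0]
wrist_force: [0.2, -0.2, -1.1]
grip_width: 0.0001
gripper_force: 0.0
t 13.98 unit xyz mm [24.7  9.8 83.1] yaw -23.8 F [ 0.2 -0.2 -1.1] tilt [-0.0002  0.0006]
```

```bash
python3 -m inch '[[[0,0,0],[0,-2,0],1],[[0,0,0],[0,-2,0],1],[[0,0,0],[0,-1,0],1],[[0,0,0],[0,-1,0],1],[[0,0,0],[0,-1,0],1],[[0,0,0],[0,0,0],1]]'; python3 -m inch '[[[0,0,0],[0,-1,0],1],[[0,0,0],[0,-1,0],1],[[0,0,0],[0,0,0],1]]';python3 -c "
from look import *
st()"; python3 -m inch '[[[0,0,0],[0,-1,0],1],[[0,0,0],[0,0,0],1]]'; python3 -c "
from look import *
st()"
```

```text
time: 14.48
tool_pos: [0.5649, 0.0051, 0.0831]
tool_rot: [-0.0, 0.978, -0.206, -0.0]
wrist_force: [0.1, -0.4, -1.0]
grip_width: 0.0004
gripper_force: 0.5
time: 14.73
tool_pos: [0.5658, 0.007, 0.0831]
tool_rot: [-0.0, 0.978, -0.206, -0.0]
wrist_force: [-2.2, -0.2, -0.4]
grip_width: 0.0006
gripper_force: 0.5
t 14.73 unit xyz mm [24.7 18.2 83.1] yaw -23.83 F [-2.2 -0.2 -0.4] tilt [-0.0003  0.0002]
time: 14.9
tool_pos: [0.566, 0.0074, 0.0831]
tool_rot: [0.0, 0.978, -0.207, -0.0]
wrist_force: [-2.5, -1.1, 0.9]
grip_width: 0.0005
gripper_force: 1.1
t 14.9 unit xyz mm [24.8 18.8 83.1] yaw -23.85 F [-2.5 -1.1  0.9] tilt [-0.0007 -0.0003]
```

```bash
python3 -m inch '[[[0,0,0],[0,-1,0],1],[[0,0,0],[0,0,0],1]]'; python3 -m inch '[[[0,0,0],[0,-1,0],1],[[0,0,0],[0,0,0],1]]'; python3 -c "
from look import *
st()"
```

```text
time: 15.07
tool_pos: [0.5661, 0.0076, 0.0831]
tool_rot: [0.001, 0.978, -0.207, -0.001]
wrist_force: [-4.1, -3.4, 1.8]
grip_width: 0.0005
gripper_force: 2.3
time: 15.23
tool_pos: [0.5661, 0.0076, 0.0831]
tool_rot: [0.001, 0.978, -0.207, -0.001]
wrist_force: [-4.8, -5.1, 4.6]
grip_width: 0.0002
gripper_force: 3.4
t 15.23 unit xyz mm [24.7 19.  83.1] yaw -23.91 F [-4.8 -5.1  4.6] tilt [-0.0024 -0.0024]
```

The guard is at its closed end stop. I'll back off, lift and check.

```bash
python3 -m inch '[[[0,0,0],[0,4,0],1],[[0,0,0],[0,6,0],1],[[0,0,0],[0,6,-5],1],[[0,0,0],[0,4,-20],1],[[0,0,0],[0,0,-35],1],[[0,0,0],[0,0,-35],1],[[0,0,0],[0,0,-25],1],[[0,0,0],[0,0,0],1],[[0,0,0],[0,0,0],1],[[0,0,0],[0,0,0],1]]'; python3 look.py w6
```

```text
time: 16.07
tool_pos: [0.5588, -0.0092, 0.2032]
tool_rot: [0.0, 0.978, -0.207, 0.0]
wrist_force: [0.1, 0.1, -0.8]
grip_width: 0.0004
gripper_force: 0.0
t 16.07 unit xyz mm [ 24.9   0.6 203.2] yaw -23.86 F [ 0.1  0.1 -0.8] tilt [ 0.0003 -0.0002]
t 16.12 unit xyz mm [ 24.5   0.4 202.4] yaw -23.86 F [-0.4  0.5  0.1] tilt [-0.0013  0.    ]
```

View pics/w6.png

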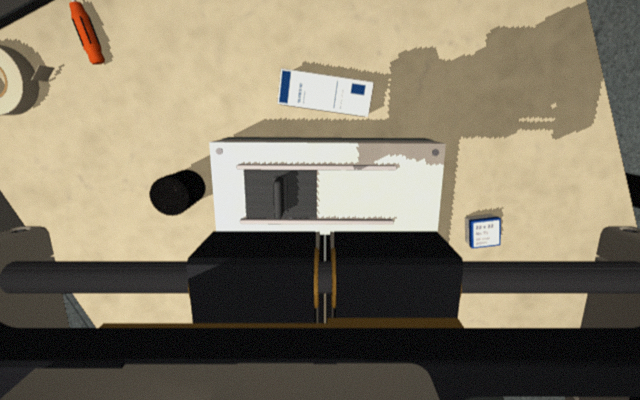

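The plate is at columns 245–317. Its left edge is about 29.7 mm from the unit's left side, against 29 mm expected, so the guard is closed. The bystanders are where they were.

```bash
python3 -c "
from plant import *
print(close_job())"
```

```text
the job is handed in; nothing more can be done
None
```

I opened the guard to its end stop, held the reset key fully down for about 2 s until it sprang up, and pushed the guard closed again. The raised keys were not touched, the bystander items visible in the last picture had not moved, and I handed the job in at about 16 s.

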